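# Load the sample block into the plate press and screw it down

### The arm

A 6-joint arm with a two-finger parallel gripper is mounted at the origin on the work surface. World frame = base frame: x ahead of the robot, y to its left, z up, the work surface at z = 0. Lengths are in m, angles in rad, forces in N, time in s.
With the tool pointing down it reaches from about 0.3 to 0.775 m from the base axis. Payload 14.6 kg.
Tool frame: the origin (TCP) lies at the centre of the arm's flange, where the gripper is bolted on; the fingertips stand 199 mm ahead of it and the grasp point (between the pads) lies 180 mm ahead of it; z points along the fingers, y is the line along which they close (so a half turn about z gives the same grasp; the last joint's range is limited). The gripper opens to 94 mm and grips with 3 to 60 N. Pads are 16 mm wide; open, the fingers measure 119 mm over their backs; the gripper's body (75 mm by 177 mm) begins 78 mm behind the grasp point.
Start: joints at [-1.27, 0.3, 1.521, -0, 1.321, -0.067], TCP at [0.198, -0.513, 0.405] pointing down, gripper open.
Joint ranges: [-3.03, 3.03], [-0.79, 2.21], [0.23, 2.52], [-1.04, 4.18], [0, 3.07], [-2.55, 2.55]. Speed limits (rad/s): [2.22, 2.22, 2.57, 3.14, 3.14, 3.14].

### API

Orientations are given as [roll, pitch, yaw] about the fixed x, y, z axes, in that order (R = Rz(yaw) Ry(pitch) Rx(roll)).
In Python, from station import ctrl gives the robot as it stands. The module is installed in compiled form; this text tells all that it offers.
- The arm moves only by the tool servo_tool, never from a script. Its argument "motion" is a list of rows, each a list of 5 numbers: the closure, from 0 (fully open) to 1 (shut), then the shift along the world's x, y, z in cm, then the turn about the world's z in degrees. A call has 1 to 20 rows; each row is the pose to reach, as a shift and turn from the pose commanded when the call began; what a row does not reach only later rows make up. A row lasts 1/8 s, in which the tool goes at most 62.5 mm and 10.7 degrees, less where a joint would pass 70% of its speed; a pose out of reach is approached as far as the arm can. A call with a gripper value outside its range is refused whole. The fingers move at their own pace and stop on an object; "squeeze" is the grip in N (left out, the last holds). Time passes only in rows, so rows that repeat a pose let the fingers close. It gives the time, the measured TCP pose, the force, the opening and the grip force at its end, in the units of the state.
- ctrl.get_obs(): the state, without advancing time (a new reading comes with each control period).
- ctrl.camera(name): name is "scene" or "top"; returns a dict with "image" (420x560x3 uint8, red, green, blue), "fx", "fy", "cx", "cy" (pixels), "dist" ([k1, k2, p1, p2, k3] as OpenCV has them; the pictures are not rectified), "camera_from_world" (4x4, takes a point from world to camera coordinates). Camera axes: x right, y up, looking along -z (the intrinsics and any distortion apply to the point x, -y, -z); pixel columns grow to the right and rows downward; lengths in m; the calibration is good to about 2 mm. A picture is of the moment at which its call begins. There is no depth.
- ctrl.hand_in(): hands the job in; it is judged then, once.
The state is a dict: "time_s": time; "qpos": joint angles; "joint_vel": joint speeds; "tau": joint torques, N m; "ee_pos": TCP position; "eef_rot": TCP orientation; "force": force on the tool from outside, world axes, zero at the start; "moment": the same for the moment, N m; "grip_width": finger opening in m; "grip_force": force on a finger pad.
Only numpy, scipy, OpenCV 4.12 (cv2) and the standard library are available. Lean on these libraries where they do the work, as an engineer would, in place of code of your own. Each camera call takes 0.05 s, during which the arm holds its last target. There are 200 camera calls.

### The job

Load the yellow sample block into the plate press: clear the one jar or beaker that blocks the lane to it and leave it standing on the bench, then slide the block along the bench between the rails until it is fully home against the back stop. Then screw the blue knob down clockwise, turn after turn, until it comes to its stop and the platen clamps the block, and let go. Keep both jars and the beaker standing upright, and leave the conical flask and the flat dish where they are.

Things in the scene. Friction and masses are not known exactly. Their poses are not given: they have to be found in the camera images.
- seat (a point): Where the block's centre must be when fully home in the white and blue portal press bolted to the bench; 18 mm above the bench. Axes: +x is the direction in which the block slides in, y across the lane, z up. Two rails, 25 mm high and 8 mm thick, run 97 mm apart from x = -50 mm to the back stop, whose face is at x = +65 mm. No floor plate: the block slides on the bench.
- mouth (a point): Middle of the press's mouth, 119 mm in front of the seat on the lane's middle line, 18 mm above the bench, axes as the seat's. From here the rails (25 mm high) converge like a funnel, from about 149 mm apart to 96 mm apart 70 mm farther in. Pushed more than a few mm off the middle line, the block may bind there on the friction of the pusher; ease off and re-centre it.
- beam_top (a point): Middle of the top of the press's cross-beam, 87 mm above the bench, on the screw's axis (10 mm beyond the seat's centre in x). The beam is 36 mm deep in x, 154 mm long in y and 20 mm thick; its columns, 36 x 20 mm, stand 57 to 77 mm either side. Axes as the seat's.
- knob_grip (a point): Centre (half-way up) of the blue knurled round knob on top of the press's vertical screw: 44 mm diameter, 32 mm high; its centre is 134 mm above the bench with the screw fully up, 117 mm when fully down. It sinks 11 mm per turn clockwise seen from above (tightening). Any yaw of grasp will do; nothing stands beside or above it.
- knob (a joint): Angle of the knob in rad: grows clockwise seen from above (tightening, platen down), range 0 to 9.4 with a hard stop at 9.4; starts between 0 and 1.4, so it needs about 1.3 to 1.5 turns. Friction about 0.06 N m; it stays where it is left.
- platen_face (a point): Centre of the under-face of the platen, the dark grey 70 x 70 mm square plate under the beam that the screw lowers; 45 to 48 mm above the bench at the start. It is sprung: it meets the 36 mm high block about 3 rad before the knob's stop and then presses on it with 5 N rising to 9 N.
- block_mid (a point): Centre of the yellow metal block, 18 mm above its underside: 130 mm long (x), 90 mm wide (y), 36 mm high, 0.4 to 0.85 kg, 24 dark wells drawn on its flat top. Too wide to grasp: push it along the bench (a few newtons). It starts 270 to 330 mm in front of its seat, up to 40 mm off the lane's middle line and turned up to 0.4 rad; its x axis points roughly into the press.
- amber_jar_mid (a point): Centre (half-way up) of the amber glass jar with a black cap, standing on the bench: 50 mm diameter up to 56 mm, cap 40 mm diameter, 78 mm high in all, about 0.14 kg. It, the white jar or the beaker stands in the lane in front of the press mouth, the other two beside the press; which is which varies.
- white_jar_mid (a point): Centre of the white plastic jar with a red cap: 52 mm diameter up to 58 mm, cap 46 mm diameter, 74 mm high in all, about 0.12 kg.
- beaker_mid (a point): Centre of the glass beaker, open at the top: 50 mm diameter, 70 mm high, wall 3 mm, about 0.09 kg.
- flask_mid (a point): Centre (half-way up) of the conical glass flask, 80 mm diameter at the foot, 122 mm high: stays where it is.
- dish_mid (a point): Centre of the clear flat dish, 90 mm diameter, 14 mm high: stays where it is.

How it is judged:
By the outcome, as a careful person would: the job done as asked, in the order asked, and still so for the second after the job is handed in, with the robot touching nothing.
It also fails if it takes over 72 s, if anything falls off the work surface, if the arm or the gripper's body presses on something with over 40 N, if the wrist force passes 120 N, or if a joint passes its speed limit or range.

## Working session

There is one attempt and no reset: what is moved stays moved. The work goes in short steps, Python scripts to look and compute and a tool call to move; the robot and the scene stay as the last step left them, time stands still between calls to the robot, and variables do not carry over. Pictures are saved under pics/ and viewed, at most 10 in all, crops included, and the job is handed in when it is done.

Besides the shell and the picture viewer there is one more tool, called as name(argument=value, ...) on one line, values as JSON. servo_tool: Moves the arm, as the interface text tells. Its arguments: {"type":"object","properties":{"motion":{"type":"array","items":{"type":"array","items":{"type":"number"}}},"squeeze":{"type":"number"}},"required":["motion"]}

```bash
mkdir -p pics; cat > h.py <<'E'
import numpy as np, cv2
from station import ctrl
def cam(n, save=None):
    c=ctrl.camera(n)
    if save: cv2.imwrite('pics/'+save, c['image'][:,:,::-1])
    c['K']=np.array([[c['fx'],0,c['cx']],[0,c['fy'],c['cy']],[0,0,1.]]); c['d']=np.array(c['dist'],float)
    c['T']=np.array(c['camera_from_world']); return c
F=np.diag([1,-1,-1.])
def onplane(c,uv,z):
    p=cv2.undistortPoints(np.array(uv,float).reshape(-1,1,2),c['K'],c['d']).reshape(-1,2)
    d=np.c_[p,np.ones(len(p))]@F@c['T'][:3,:3]
    o=-c['T'][:3,:3].T@c['T'][:3,3]
    return o+d*((z-o[2])/d[:,2])[:,None]
def proj(c,P):
    P=np.atleast_2d(P); q=(P@c['T'][:3,:3].T+c['T'][:3,3])@F
    return cv2.projectPoints(q,np.zeros(3),np.zeros(3),c['K'],c['d'])[0].reshape(-1,2)
def mask(c,lo,hi):
    h=cv2.cvtColor(c['image'],cv2.COLOR_RGB2HSV); return cv2.inRange(h,np.array(lo),np.array(hi))
E
python3 - <<'E'
from h import *
for n in('top','scene'):
    c=cam(n,n+'0.png'); T=c['T']; print(n,-T[:3,:3].T@T[:3,3],c['fx'],c['d'])
a=[cv2.imread('pics/%s0.png'%n) for n in('top','scene')]
print({k:np.round(v,3).tolist() for k,v in ctrl.get_obs().items()})
E
```

```text
top [ 0.44885573 -0.04962723  1.14965317] 458.14916349572417 [-0.10453728  0.          0.          0.          0.        ]
scene [ 0.93409568 -0.61344995  1.03698898] 513.76508088092 [-0.18553514  0.          0.          0.          0.        ]
{'time_s': 0.1, 'qpos': [-1.27, 0.3, 1.521, -0.0, 1.321, -0.067], 'joint_vel': [0.001, 0.0, -0.002, -0.001, -0.001, -0.0], 'tau': [0.001, -53.265, -35.328, 0.071, 0.023, -0.0], 'ee_pos': [0.198, -0.513, 0.404], 'eef_rot': [-3.141, -0.0, 0.368], 'force': [0.305, 0.37, 0.672], 'moment': [-0.01, -0.002, -0.046], 'grip_force': 0.0, 'grip_width': 0.094}
```

View pics/top0.png

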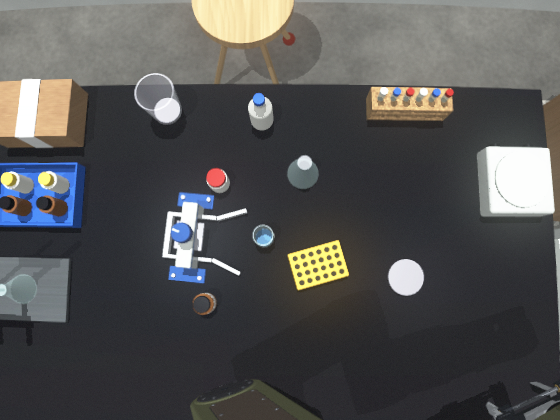

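View pics/scene0.png

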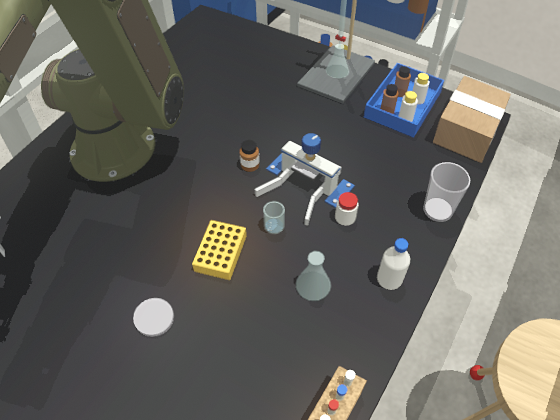

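Top view: the press is at about (185,237) and its mouth faces image right. The beaker at (263,236) blocks the lane, and the block is at (318,265). The amber jar (204,304) and white jar (217,180) stand beside the press, the flask is at (303,172) and the dish at (406,277). The scene view agrees.

```bash
python3 - <<'E'
from h import *
t=cam('top'); s=cam('scene')
im=t['image'][170:330,140:360,::-1]; cv2.imwrite('pics/crop1.png',cv2.resize(im,None,fx=3.6,fy=3.6,interpolation=cv2.INTER_CUBIC))
def comps(c,m,amin=15):
    n,l,st,ce=cv2.connectedComponentsWithStats(m)
    return [(i,st[i],ce[i],l==i) for i in range(1,n) if st[i][4]>amin]
for c,n in((t,'top'),(s,'scene')):
    y=mask(c,(22,120,90),(35,255,255)); 
    y=cv2.morphologyEx(y,cv2.MORPH_CLOSE,np.ones((9,9)))
    k=max(cv2.findContours(y,cv2.RETR_EXTERNAL,cv2.CHAIN_APPROX_NONE)[0],key=cv2.contourArea)
    pts=onplane(c,k.reshape(-1,2),0.036)[:,:2].astype(np.float32)
    print(n,'yellow',cv2.minAreaRect(pts))
    for nm,lo,hi in(('blue',(100,120,60),(125,255,255)),('red',(0,150,80),(6,255,255)),('white',(0,0,150),(180,50,255))):
        for i,st,ce,m in comps(c,mask(c,lo,hi)):
            print(n,nm,st,ce.round(1),'z0',onplane(c,[ce],.0)[0][:2].round(3),'z.08',onplane(c,[ce],.08)[0][:2].round(3),'z.149',onplane(c,[ce],.149)[0][:2].round(3)) if st[4]<900 and 130<st[0]<350 else 0
E
```

```text
top yellow ((0.471856951713562, -0.12542596459388733), (0.0923718512058258, 0.13222074508666992), 16.255107879638672)
top blue [253  93  12  13 128] [258.3  98.8] z0 [0.906 0.027] z.08 [0.874 0.022] z.149 [0.847 0.017]
top blue [177 192  37  18 367] [196.4 199.3] z0 [0.636 0.181] z.08 [0.623 0.165] z.149 [0.611 0.151]
top blue [171 223  20  20 286] [180.8 232.2] z0 [0.551 0.218] z.08 [0.544 0.2  ] z.149 [0.538 0.184]
top blue [168 266  38  18 458] [186.9 274.3] z0 [0.445 0.199] z.08 [0.446 0.182] z.149 [0.446 0.167]
top red [283  34  11  10  52] [288.8  39.8] z0 [ 1.077 -0.052] z.08 [ 1.034 -0.052] z.149 [ 0.996 -0.052]
top red [206 168  19  19 266] [215.4 177. ] z0 [0.694 0.134] z.08 [0.677 0.121] z.149 [0.662 0.11 ]
top white [134  73  46  50 737] [162.4 103.4] z0 [0.894 0.283] z.08 [0.863 0.26 ] z.149 [0.836 0.24 ]
top white [248  97  24  31 404] [258.9 111.7] z0 [0.87  0.025] z.08 [0.841 0.02 ] z.149 [0.815 0.015]
top white [297 155  15  15 173] [304.1 162.2] z0 [ 0.734 -0.094] z.08 [ 0.714 -0.091] z.149 [ 0.697 -0.088]
top white [206 171  21  21  72] [218.3 184.6] z0 [0.674 0.12
[... 2394 characters left out ...]
.586 0.124] z.08 [0.613 0.067] z.149 [0.636 0.018]
scene white [333 199  26  26 325] [345.3 214.2] z0 [0.676 0.128] z.08 [0.696 0.071] z.149 [0.713 0.022]
scene white [263 201  22  32 249] [272.8 219.5] z0 [0.528 0.02 ] z.08 [ 0.559 -0.028] z.149 [ 0.586 -0.071]
scene white [308 251  16  14 183] [315.6 257.8] z0 [ 0.673 -0.023] z.08 [ 0.694 -0.068] z.149 [ 0.711 -0.108]
scene white [318 267  12  22  45] [323.4 274.6] z0 [ 0.711 -0.054] z.08 [ 0.728 -0.097] z.149 [ 0.743 -0.134]
scene white [344 370  12  17 111] [349.7 376.1] z0 [ 0.874 -0.24 ] z.08 [ 0.879 -0.269] z.149 [ 0.883 -0.294]
scene white [320 414  11   6  50] [324.8 417.1] z0 [ 0.871 -0.341] z.08 [ 0.876 -0.362] z.149 [ 0.88 -0.38]
```

View pics/crop1.png

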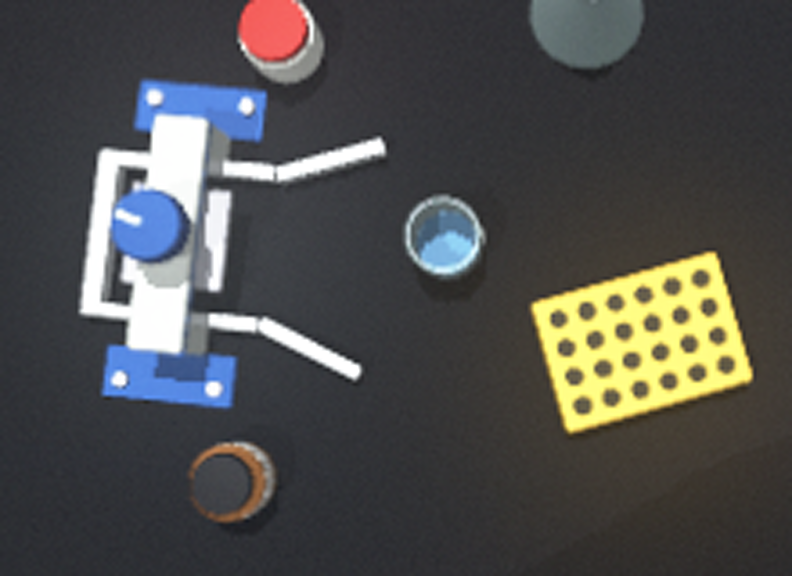

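Crop: the beam top's corners are near (155,114), (207,117), (181,353) and (127,350). The rail bends are at (277,173)/(262,322), the funnel ends at (383,148)/(358,373), and the beaker rim is centred at (444,237).

```bash
python3 - <<'E'
from h import *
t=cam('top'); s=cam('scene')
P=lambda q,z: onplane(t,np.array(q)/3.6+[140,170],z)[:,:2]
beam=P([(155,114),(207,117),(181,353),(127,350)],.087); print('beam',beam.round(3).tolist(),beam.mean(0).round(4))
print('beam dims',np.linalg.norm(beam[0]-beam[1]),np.linalg.norm(beam[1]-beam[2]))
yv=(beam[2]+beam[3]-beam[0]-beam[1]); yv/=np.linalg.norm(yv); print('yaw via beam',np.degrees(np.arctan2(yv[0],-yv[1])))
b=P([(277,173),(262,322)],.025); e=P([(383,148),(358,373)],.025); bk=P([(102,150),(82,314)],.025)
for n,q in(('bend',b),('end',e),('back',bk)): d=q[0]-q[1]; print(n,q.round(4).tolist(),q.mean(0).round(4),np.linalg.norm(d).round(4),'lane yaw',np.degrees(np.arctan2(d[1],d[0]))+90)
m=bk.mean(0)-e.mean(0);print('yaw back-end',np.degrees(np.arctan2(m[1],m[0])),np.linalg.norm(m))
print('beaker rim',P([(444,237)],.07).round(4),'knobtop',P([(147,222)],.149).round(4))
print('jars white',P([(274,28)],.074),'amber',P([(221,484)],.078), 'flask foot',P([(587,10)],.0),'dish',onplane(t,[(406,277)],.014))
# beaker in scene: centre bottom
print('scene beaker rim',onplane(s,[(274,208)],.07),'knob top scene',onplane(s,[(312,139)],.149))
E
```

```text
beam [[0.616, 0.195], [0.614, 0.161], [0.46, 0.173], [0.462, 0.208]] [0.5378 0.1843]
beam dims 0.034578010154145127 0.15418980458157136
yaw via beam -94.55752059436398
bend [[0.5847, 0.1233], [0.4825, 0.1308]] [0.5336 0.1271] 0.1026 lane yaw 85.76436212843903
end [[0.6026, 0.0504], [0.4487, 0.0646]] [0.5257 0.0575] 0.1546 lane yaw 84.71502475431143
back [[0.5999, 0.246], [0.4864, 0.2553]] [0.5432 0.2506] 0.1139 lane yaw 85.33253015142932
yaw back-end 84.82143979471284 0.19391560837041005
beaker rim [[0.5378 0.0052]] knobtop [[0.5389 0.1835]]
jars white [[0.67630504 0.12058348]] amber [[0.37674477 0.14630742]] flask foot [[ 0.70620434 -0.09096257]] dish [[ 0.44222147 -0.34537279  0.014     ]]
scene beaker rim [[0.54023837 0.0078913  0.07      ]] knob top scene [[0.54173398 0.18395931 0.149     ]]
```

Measured layout:
- **Lane:** yaw about 85.2°, seat about (0.537, 0.174), mouth about (0.527, 0.056). The beam is 154 × 35 mm, which matches the given size.
- **Block:** (0.472, -0.125), yaw 106°. It is 304 mm before the seat and 40 mm off the line, both within spec.
- **Beaker:** (0.539, 0.006).

I'll go to the beaker now.

servo_tool(motion=[[0, 34.1, 51.9, -7.5, 64], [0, 34.1, 51.9, -7.5, 64], [0, 34.1, 51.9, -7.5, 64], [0, 34.1, 51.9, -7.5, 64], [0, 34.1, 51.9, -7.5, 64], [0, 34.1, 51.9, -7.5, 64], [0, 34.1, 51.9, -7.5, 64], [0, 34.1, 51.9, -7.5, 64], [0, 34.1, 51.9, -7.5, 64], [0, 34.1, 51.9, -7.5, 64], [0, 34.1, 51.9, -7.5, 64], [0, 34.1, 51.9, -7.5, 64], [0, 34.1, 51.9, -7.5, 64], [0, 34.1, 51.9, -7.5, 64]], squeeze=8)

```text
time_s: 2.05
ee_pos: [0.5385, 0.0048, 0.33]
eef_rot: [3.141, -0.0, 1.483]
force: [-0.2, 0.3, -0.6]
grip_width: 0.0942
grip_force: 0.0
```

```bash
python3 - <<'E'
from h import *
s=cam('scene'); im=s['image'][90:300,130:410,::-1]; cv2.imwrite('pics/s2.png',cv2.resize(im,None,fx=2.6,fy=2.6))
o=ctrl.get_obs(); print(o['ee_pos'],o['eef_rot'],o['qpos'])
E
```

```text
[0.53852696 0.0050138  0.32996222] [3.14113823e+00 7.26303635e-06 1.48356662e+00] [-5.87000173e-02  3.47975399e-01  1.63966048e+00 -2.21211606e-05
  1.15350274e+00  2.85386503e-02]
```

View pics/s2.png

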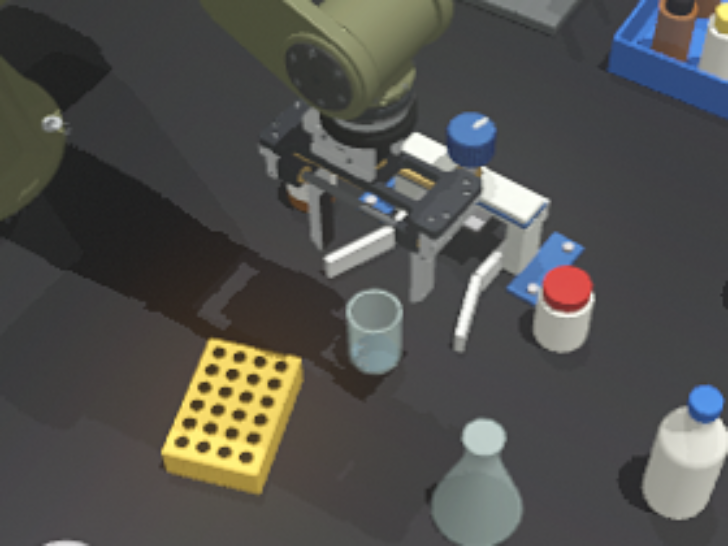

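The fingers straddle the beaker at crop (376,330), whose foot is clear of the funnel ends. Next: descend, grip and lift.

servo_tool(motion=[[0, 0, 0.1, -5, 0], [0, 0, 0.1, -9, 0], [0, 0, 0.1, -10.5, 0], [0, 0, 0.1, -10.5, 0], [1, 0, 0.1, -10.5, 0], [1, 0, 0.1, -10.5, 0], [1, 0, 0.1, -10.5, 0], [1, 0, 0.1, -10.5, 0], [1, 0, 0.1, -10.5, 0], [1, 0, 0.1, -10.5, 0], [1, 0, 0.1, -8.5, 0], [1, 0, 0.1, -6.5, 0]], squeeze=8)

```text
time_s: 3.6
ee_pos: [0.5387, 0.0068, 0.2648]
eef_rot: [-3.141, 0.0, 1.485]
force: [0.2, -0.1, -0.7]
grip_width: 0.0499
grip_force: 8.0
```

servo_tool(motion=[[1, -4, 0.4, 0, 0], [1, -9, 0.8, 0, 0], [1, -14, 1.2, 0, 0], [1, -16.5, 1.4, 0, 0], [1, -17, 1.4, 0, 0], [1, -17, 1.4, -2, 0], [1, -17, 1.4, -3.6, 0], [1, -17, 1.4, -4, 0], [1, -17, 1.4, -4, 0], [0, -17, 1.4, -4, 0], [0, -17, 1.4, -4, 0], [0, -17, 1.4, -4, 0], [0, -17, 1.4, -4, 0], [0, -17, 1.4, 0, 0], [0, -17, 1.4, 5, 0], [0, -17, 1.4, 8, 0]])

```text
time_s: 5.6
ee_pos: [0.3687, 0.0208, 0.3468]
eef_rot: [3.139, -0.0, 1.485]
force: [0.2, 0.0, -1.7]
grip_width: 0.0941
grip_force: 0.0
```

The beaker is set down at (0.369, 0.021). The block must shift 40 mm to the right and turn -21°. I'll do this with a flush two-finger push on its near (-x) side.

servo_tool(motion=[[0, 3.6, -16.6, 0, -69], [0, 3.6, -16.6, 0, -69], [0, 3.6, -16.6, 0, -69], [0, 3.6, -16.6, 0, -69], [0, 3.6, -16.6, 0, -69], [0, 3.6, -16.6, 0, -69], [0, 3.6, -16.6, 0, -69], [0, 3.6, -16.6, 0, -69], [0, 3.6, -16.6, -6, -69], [0, 3.6, -16.6, -11, -69], [0, 3.6, -16.6, -13.5, -69], [0, 3.6, -16.6, -13.5, -69]])

```text
time_s: 7.1
ee_pos: [0.4045, -0.1451, 0.2085]
eef_rot: [-3.139, 0.003, 0.282]
force: [-0.8, -0.0, 0.4]
grip_width: 0.0941
grip_force: 0.0
```

```bash
python3 - <<'E'
from h import *
t=cam('top'); im=t['image'][170:330,140:380,::-1]; cv2.imwrite('pics/t3.png',cv2.resize(im,None,fx=3.3,fy=3.3))
o=ctrl.get_obs(); print(o['ee_pos'],o['eef_rot'],o['force'])
E
```

```text
[ 0.4048579  -0.1452542   0.20978479] [-3.14097910e+00  7.07074154e-04  2.81934395e-01] [ 0.26429765 -0.02354409  0.06643397]
```

View pics/t3.png

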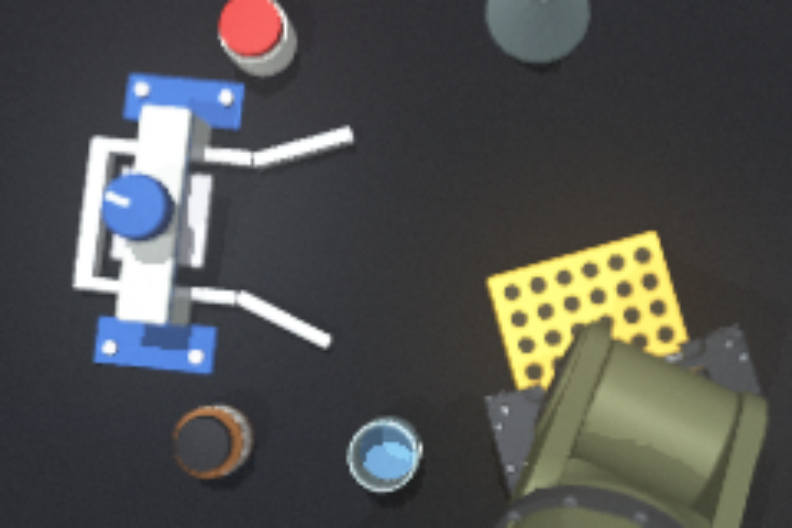

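The block's edge lies parallel to the gripper line and is untouched, and the beaker stands clear at crop (385,455). I'll do the side push with the turn, then back off.

servo_tool(motion=[[0, 0.7, 0.2, 0, 0], [0, 1.2, 0.35, 0, 0], [0, 1.5, 0.45, 0, 0], [0, 1.9, 0.6, 0, -2], [0, 2.3, 0.8, 0, -4], [0, 2.7, 0.95, 0, -6.5], [0, 3.1, 1.1, 0, -9], [0, 3.5, 1.3, 0, -11.5], [0, 3.9, 1.45, 0, -14], [0, 4.3, 1.65, 0, -16.5], [0, 4.7, 1.85, 0, -18.5], [0, 5.1, 2, 0, -20.5], [0, 5.3, 2.1, 0, -21], [0, 5.3, 2.1, 0, -21], [0, 3.3, 2.2, 0, -21], [0, 0, 2.3, 2, -21], [0, -3, 2.3, 8, -21], [0, -3, 2.3, 10, -21]])

```text
time_s: 9.4
ee_pos: [0.3738, -0.1222, 0.3123]
eef_rot: [3.14, -0.004, -0.086]
force: [0.6, -0.3, -0.7]
grip_width: 0.0937
grip_force: 0.0
```

```bash
cat >> h.py <<'E'
def block(c):
    y=cv2.morphologyEx(mask(c,(22,100,80),(35,255,255)),cv2.MORPH_CLOSE,np.ones((9,9)))
    k=max(cv2.findContours(y,cv2.RETR_EXTERNAL,cv2.CHAIN_APPROX_NONE)[0],key=cv2.contourArea)
    r=cv2.minAreaRect(onplane(c,k.reshape(-1,2),0.036)[:,:2].astype(np.float32))
    (x,y),(w,h),a=r; yaw=(a if w>h else a+90); yaw=yaw+180 if yaw<0 else yaw
    u=np.array([np.cos(np.radians(85.2)),np.sin(np.radians(85.2))]); d=np.array([x,y])-[.537,.1743]
    print('block',round(x,4),round(y,4),'size',round(w,4),round(h,4),'yaw',round(yaw,1),'along',round(d@u,4),'left',round(d@[-u[1],u[0]],4))
E
python3 - <<'E'
from h import *
block(cam('top','t4.png')); o=ctrl.get_obs(); print(o['ee_pos'],o['eef_rot'],o['time_s'])
E
```

```text
block 0.512 -0.1281 size 0.132 0.0943 yaw 85.3 along -0.3035 left -0.0004
[ 0.37463767 -0.12240385  0.31424915] [ 3.13948283 -0.00664723 -0.08580533] 9.45
```

The block now sits on the lane line: yaw 85.3°, lateral error -0.4 mm. I'll go behind it with the fingers about 50 mm apart.

servo_tool(motion=[[0.47, 13, -9.5, 0, 90], [0.47, 13, -9.5, 0, 90], [0.47, 13, -9.5, 0, 90], [0.47, 13, -9.5, 0, 90], [0.47, 13, -9.5, 0, 90], [0.47, 13, -9.5, 0, 90], [0.47, 13, -9.5, 0, 90], [0.47, 13, -9.5, 0, 90], [0.47, 13, -9.5, 0, 90], [0.47, 13, -9.5, 0, 90], [0.47, 13, -9.5, 0, 90], [0.47, 13, -9.5, -4, 90], [0.47, 13, -9.5, -8, 90], [0.47, 13, -9.5, -10.3, 90], [0.47, 13, -9.5, -10.3, 90]])

```text
time_s: 11.32
ee_pos: [0.5045, -0.2171, 0.2053]
eef_rot: [-3.139, -0.001, 1.484]
force: [0.9, 0.1, -0.3]
grip_width: 0.0498
grip_force: 0.0
```

```bash
python3 - <<'E'
from h import *
block(cam('scene','s5.png')); o=ctrl.get_obs(); print(o['ee_pos'],o['eef_rot'],o['force'],o['grip_width'],o['qpos'])
E
```

```text
block 0.5194 -0.1372 size 0.1418 0.1027 yaw 85.2 along -0.3119 left -0.0086
[ 0.50485433 -0.2172479   0.20665396] [-3.14098849e+00 -2.81358879e-04  1.48408300e+00] [-0.75983499  0.28567673  0.31715108] 0.04990579446744907 [-4.73012314e-01  5.43791554e-01  1.68530438e+00  4.16959556e-05
  9.13162369e-01 -3.86324568e-01]
```

servo_tool(motion=[[0.47, 0.1, 0.8, 0.3, 0], [0.47, 0.1, 1.4, 0.3, 0], [0.47, 0.2, 2, 0.3, 0], [0.47, 0.3, 3.2, 0.3, 0], [0.47, 0.4, 4.5, 0.3, 0], [0.47, 0.5, 6, 0.3, 0], [0.47, 0.6, 7.5, 0.3, 0], [0.47, 0.75, 9, 0.3, 0], [0.47, 0.9, 10.5, 0.3, 0], [0.47, 1, 12, 0.3, 0], [0.47, 1.1, 13, 0.3, 0], [0.47, 1.15, 13.5, 0.3, 0], [0.47, 1.15, 13.5, 0.3, 0]])

```text
time_s: 13.0
ee_pos: [0.5164, -0.0818, 0.2105]
eef_rot: [3.14, 0.0, 1.485]
force: [-0.5, 0.1, -0.4]
grip_width: 0.0499
grip_force: 0.2
```

```bash
python3 - <<'E'
from h import *
t=cam('top'); block(t); cv2.imwrite('pics/t6.png',cv2.resize(t['image'][170:330,140:380,::-1],None,fx=3.3,fy=3.3)); o=ctrl.get_obs(); print(o['ee_pos'],o['eef_rot'],o['force'],o['grip_width'])
E
```

```text
block 0.5248 0.013 size 0.0926 0.0927 yaw 175.4 along -0.1617 left -0.0014
[ 0.51628805 -0.08185792  0.21019705] [3.14071528e+00 4.69862923e-05 1.48510461e+00] [-0.3256571   0.79381912 -0.52929109] 0.04947169906568513
```

View pics/t6.png

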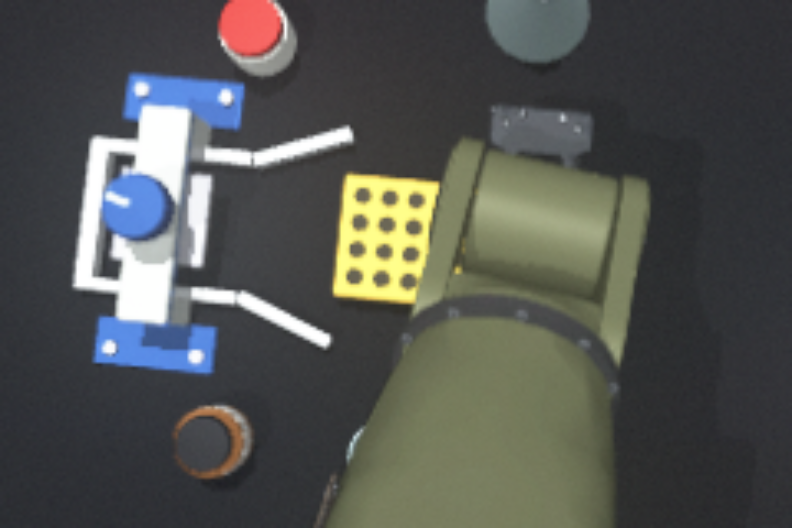

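The block is lined up square with the mouth: its front edge is at crop x≈340, between the funnel ends at y 135 and 340. I'll push on through the funnel.

servo_tool(motion=[[0.47, 0.1, 1, 0, 0], [0.47, 0.2, 2, 0, 0], [0.47, 0.27, 3.2, 0, 0], [0.47, 0.37, 4.4, 0, 0], [0.47, 0.47, 5.6, 0, 0], [0.47, 0.57, 6.8, 0, 0], [0.47, 0.67, 8, 0, 0], [0.47, 0.77, 9.2, 0, 0], [0.47, 0.87, 10.4, 0, 0], [0.47, 0.97, 11.6, 0, 0], [0.47, 1.07, 12.8, 0, 0], [0.47, 1.17, 14, 0, 0], [0.47, 1.25, 15, 0, 0], [0.47, 1.25, 15, 0, 0]])

```text
time_s: 14.8
ee_pos: [0.5287, 0.0682, 0.2098]
eef_rot: [3.142, -0.0, 1.485]
force: [-0.6, -0.7, 0.4]
grip_width: 0.0496
grip_force: 0.0
```

servo_tool(motion=[[0.47, 0.05, 0.6, 0, 0], [0.47, 0.1, 1.2, 0, 0], [0.47, 0.15, 1.8, 0, 0], [0.47, 0.18, 2.2, 0, 0], [0.47, 0.2, 2.5, 0, 0], [0.47, 0.23, 2.8, 0, 0], [0.47, 0.23, 2.8, 0, 0]])

```text
time_s: 15.68
ee_pos: [0.531, 0.0959, 0.2096]
eef_rot: [-3.142, -0.0, 1.485]
force: [0.3, -2.4, 1.4]
grip_width: 0.0496
grip_force: 0.8
```

```bash
python3 - <<'E'
from h import *
s=cam('scene'); cv2.imwrite('pics/s7.png',cv2.resize(s['image'][100:250,200:400,::-1],None,fx=4,fy=4,interpolation=cv2.INTER_CUBIC))
o=ctrl.get_obs(); print(o['ee_pos'],o['force'])
E
```

```text
[0.53102539 0.09591233 0.20959891] [ 0.50385436 -0.79542702  0.67392529]
```

View pics/s7.png

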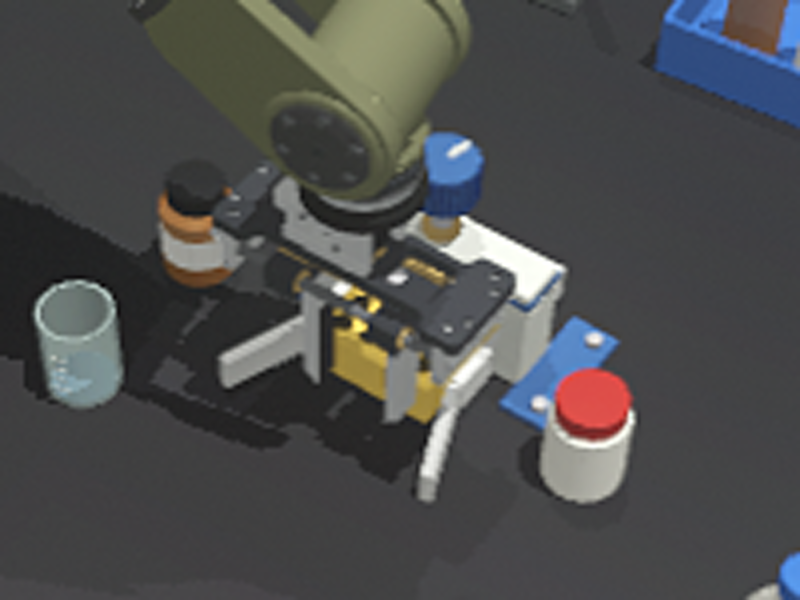

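The block is between the rails, with both fingers behind it (crop (370,360)) and everything upright. I'll creep until the back stop shows in the force.

servo_tool(motion=[[0.47, 0.01, 0.15, 0, 0], [0.47, 0.03, 0.3, 0, 0], [0.47, 0.03, 0.3, 0, 0]])

```text
time_s: 16.1
ee_pos: [0.5313, 0.0989, 0.2096]
eef_rot: [-3.141, -0.0, 1.485]
force: [-0.4, -3.9, 0.8]
grip_width: 0.0502
grip_force: 1.4
```

servo_tool(motion=[[0.47, 0.01, 0.1, 0, 0], [0.47, 0.02, 0.2, 0, 0], [0.47, 0.02, 0.2, 0, 0]])

```text
time_s: 16.48
ee_pos: [0.5315, 0.1004, 0.2096]
eef_rot: [-3.141, 0.001, 1.485]
force: [-1.0, -9.4, 2.7]
grip_width: 0.0496
grip_force: 4.5
```

servo_tool(motion=[[0.47, 0.01, 0.1, 0, 0], [0.47, 0.01, 0.15, 0, 0], [0.47, 0.01, 0.15, 0, 0]])

```text
time_s: 16.85
ee_pos: [0.5316, 0.1009, 0.2096]
eef_rot: [-3.141, 0.003, 1.485]
force: [-3.3, -21.0, 5.5]
grip_width: 0.0497
grip_force: 10.6
```

The force reached 21 N with no further travel, so the block is against the stop. I'll back off, rise and check.

servo_tool(motion=[[0.47, 0, -0.5, 0, 0], [0.47, -0.2, -3, 0, 0], [0.47, -0.6, -8, 0, 0], [0, -0.9, -12, 6, 0], [0, -1, -14, 11, 0], [0, -1, -16, 14, 0], [0, -1, -16, 14, 0]])

```text
time_s: 17.73
ee_pos: [0.5218, -0.0584, 0.3518]
eef_rot: [3.137, -0.0, 1.483]
force: [0.0, 0.7, -1.0]
grip_width: 0.0862
grip_force: 0.0
```

```bash
python3 - <<'E'
from h import *
s=cam('scene'); t=cam('top'); a=cv2.resize(t['image'][185:320,150:270,::-1],None,fx=3.3,fy=3.3); b=cv2.resize(s['image'][110:245,230:350,::-1],None,fx=3.3,fy=3.3)
cv2.imwrite('pics/m8.png',np.hstack([a,b]))
# knob: blue side, white mark excluded -> blob circle in top view
m=mask(t,(100,120,60),(125,255,255)); n,l,st,ce=cv2.connectedComponentsWithStats(m)
y=mask(t,(22,100,80),(35,255,255)); q=np.argwhere(y)[:,::-1]; p=onplane(t,q,.036)[:,:2]-[.537,.1743]; u=np.array([.0837,.9965])
print('yellow along min/max',(p@u).min(),(p@u).max(), np.percentile(p@u,2))
o=ctrl.get_obs(); print(o['ee_pos'],o['eef_rot'],o['time_s'])
E
```

```text
yellow along min/max -0.06785917954155503 0.5321867020827983 -0.06547725393044815
[ 0.52151049 -0.05730108  0.34876833] [-3.14076318e+00 -5.94550904e-04  1.48473547e+00] 17.825
```

View pics/m8.png

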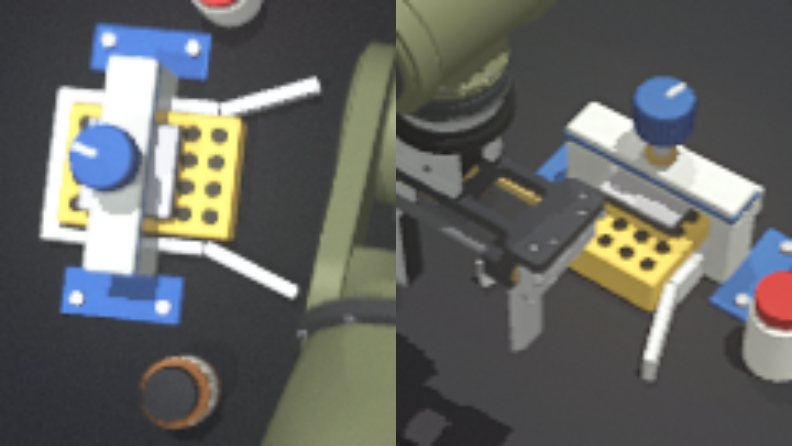

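The block is home: its rear edge is at -65 mm from the seat, and it sits between the rails under the platen (left half, about (150,170)). Next is the knob. I'll go above it while winding the wrist back.

servo_tool(motion=[[0, 0, 0, 3, 10.5], [0, 0.4, 5, 3, 21], [0, 0.8, 11, 3, 31.5], [0, 1.2, 17, 3, 42], [0, 1.75, 22, 3, 52.5], [0, 1.75, 24.2, 3, 63], [0, 1.75, 24.2, 3, 73.5], [0, 1.75, 24.2, 3, 84], [0, 1.75, 24.2, 3, 94.5], [0, 1.75, 24.2, 3, 105], [0, 1.75, 24.2, 3, 115.5], [0, 1.75, 24.2, 3, 126], [0, 1.75, 24.2, 3, 136.5], [0, 1.75, 24.2, 3, 147], [0, 1.75, 24.2, 3, 155], [0, 1.75, 24.2, 3, 155], [0, 1.75, 24.2, 3, 155]])

```text
time_s: 19.95
ee_pos: [0.539, 0.1847, 0.3788]
eef_rot: [3.141, -0.001, -2.096]
force: [0.4, -0.2, 0.6]
grip_width: 0.0941
grip_force: 0.0
```

```bash
python3 - <<'E'
from h import *
o=ctrl.get_obs(); print(o['ee_pos'],np.degrees(o['eef_rot']),o['qpos'],o['time_s'])
E
```

```text
[0.53902147 0.1847316  0.37875225] [ 1.79937984e+02 -4.90399398e-02 -1.20075538e+02] [ 2.65873013e-01  3.65496687e-01  1.49538851e+00  1.74761774e-04
  1.28207716e+00 -2.35085189e+00] 19.95
```

servo_tool(motion=[[0, 0, 0, -4, 0], [0, 0, 0, -6.5, 0], [0, 0, 0, -6.7, 0], [0, 0, 0, -6.7, 0], [1, 0, 0, -6.7, 0], [1, 0, 0, -6.7, 0], [1, 0, 0, -6.7, 0], [1, 0, 0, -6.7, 0], [1, 0, 0, -6.7, 0], [1, 0, 0, -6.7, 0]], squeeze=20)

```text
time_s: 21.2
ee_pos: [0.5387, 0.1846, 0.3126]
eef_rot: [3.14, -0.0, -2.093]
force: [-6.2, 2.4, 2.4]
grip_width: 0.0441
grip_force: 20.0
```

servo_tool(motion=[[1, -0.07, 0.04, -0.03, -10], [1, -0.07, 0.04, -0.06, -20], [1, -0.07, 0.04, -0.09, -30], [1, -0.07, 0.04, -0.12, -40], [1, -0.07, 0.04, -0.15, -50], [1, -0.07, 0.04, -0.18, -60], [1, -0.07, 0.04, -0.21, -70], [1, -0.07, 0.04, -0.24, -80], [1, -0.07, 0.04, -0.27, -90], [1, -0.07, 0.04, -0.31, -100], [1, -0.07, 0.04, -0.34, -110], [1, -0.07, 0.04, -0.37, -120], [1, -0.07, 0.04, -0.4, -130], [1, -0.07, 0.04, -0.43, -140], [1, -0.07, 0.04, -0.43, -140]])

```text
time_s: 23.08
ee_pos: [0.5384, 0.1843, 0.3084]
eef_rot: [-3.14, 0.001, 1.744]
force: [-2.9, -3.2, 3.0]
grip_width: 0.0434
grip_force: 20.0
```

```bash
python3 - <<'E'
from h import *
o=ctrl.get_obs(); print(o['ee_pos'],np.degrees(o['eef_rot']),o['qpos'][5],o['force'],o['moment'],o['time_s'])
E
```

```text
[0.53835229 0.18432468 0.30836905] [-1.79935240e+02  4.56708675e-02  9.99056197e+01] 0.09303360413946257 [-2.88486024 -3.24403515  3.03159521] [-0.76359305  0.47728989 -0.03423111] 23.075
```

servo_tool(motion=[[1, -0.03, -0.03, -0.03, -10], [1, -0.03, -0.03, -0.06, -20], [1, -0.03, -0.03, -0.09, -30], [1, -0.03, -0.03, -0.12, -40], [1, -0.03, -0.03, -0.15, -50], [1, -0.03, -0.03, -0.18, -60], [1, -0.03, -0.03, -0.21, -70], [1, -0.03, -0.03, -0.24, -80], [1, -0.03, -0.03, -0.27, -90], [1, -0.03, -0.03, -0.31, -100], [1, -0.03, -0.03, -0.34, -110], [1, -0.03, -0.03, -0.37, -120], [1, -0.03, -0.03, -0.4, -130], [1, -0.03, -0.03, -0.4, -130], [0, -0.03, -0.03, -0.4, -130], [0, -0.03, -0.03, -0.4, -130], [0, -0.03, -0.03, -0.4, -130], [0, -0.03, -0.03, -0.4, -130]])

```text
time_s: 25.32
ee_pos: [0.5382, 0.1844, 0.3043]
eef_rot: [-3.142, -0.0, -0.522]
force: [1.4, 0.5, -0.5]
grip_width: 0.0806
grip_force: 0.0
```

```bash
python3 - <<'E'
from h import *
c=cam('scene'); im=cv2.resize(c['image'][120:190,270:350,::-1],None,fx=5,fy=5); d=cv2.resize(cam('top')['image'][200:270,140:220,::-1],None,fx=5,fy=5)
cv2.imwrite('pics/k9.png',np.hstack([im,d])); o=ctrl.get_obs(); print(o['ee_pos'],o['qpos'][5],o['force'],o['time_s'])
E
```

```text
[0.53818011 0.18437122 0.30435449] 2.358540688981595 [-0.08814436  0.77425254 -0.78107691] 25.425
```

First 270° done. I'll rewind with the fingers open.

servo_tool(motion=[[0, 0, 0, 0, 10], [0, 0, 0, 0, 20], [0, 0, 0, 0, 30], [0, 0, 0, 0, 40], [0, 0, 0, 0, 50], [0, 0, 0, 0, 60], [0, 0, 0, 0, 70], [0, 0, 0, 0, 80], [0, 0, 0, 0, 90], [0, 0, 0, 0, 100], [0, 0, 0, 0, 110], [0, 0, 0, 0, 120], [0, 0, 0, 0, 130], [0, 0, 0, 0, 140]])

```text
time_s: 27.18
ee_pos: [0.5382, 0.1844, 0.3043]
eef_rot: [3.142, 0.0, 1.927]
force: [0.4, 0.2, -0.6]
grip_width: 0.0942
grip_force: 0.0
```

servo_tool(motion=[[0, 0, 0, 0, 10], [0, 0, 0, 0, 20], [0, 0, 0, 0, 30], [0, 0, 0, 0, 40], [0, 0, 0, 0, 50], [0, 0, 0, 0, 60], [0, 0, 0, 0, 70], [0, 0, 0, 0, 80], [0, 0, 0, 0, 90], [0, 0, 0, 0, 100], [0, 0, 0, 0, 110], [0, 0, 0, 0, 120], [0, 0, 0, 0, 130], [0, 0, 0, 0, 130], [1, 0, 0, 0, 130], [1, 0, 0, 0, 130], [1, 0, 0, 0, 130], [1, 0, 0, 0, 130], [1, 0, 0, 0, 130], [1, 0, 0, 0, 130]], squeeze=20)

```text
time_s: 29.68
ee_pos: [0.5381, 0.1844, 0.3044]
eef_rot: [3.141, -0.0, -2.093]
force: [-0.9, -0.8, -0.5]
grip_width: 0.0437
grip_force: 20.0
```

Centred well this time (under 1 N sideways). Second winding.

servo_tool(motion=[[1, 0, 0, -0.03, -10], [1, 0, 0, -0.06, -20], [1, 0, 0, -0.09, -30], [1, 0, 0, -0.12, -40], [1, 0, 0, -0.15, -50], [1, 0, 0, -0.18, -60], [1, 0, 0, -0.21, -70], [1, 0, 0, -0.24, -80], [1, 0, 0, -0.27, -90], [1, 0, 0, -0.31, -100], [1, 0, 0, -0.34, -110], [1, 0, 0, -0.37, -120], [1, 0, 0, -0.4, -130], [1, 0, 0, -0.43, -140], [1, 0, 0, -0.46, -150], [1, 0, 0, -0.49, -160]])

```text
time_s: 31.68
ee_pos: [0.5381, 0.1844, 0.2995]
eef_rot: [-3.141, 0.0, 1.392]
force: [-0.6, 0.3, 0.9]
grip_width: 0.0435
grip_force: 20.0
```

```bash
python3 - <<'E'
from h import *
o=ctrl.get_obs(); print(o['ee_pos'],np.degrees(o['eef_rot']),o['qpos'][5],o['tau'][5],o['force'],o['moment'],o['time_s'])
E
```

```text
[0.53811111 0.1844412  0.29948074] [-1.79993458e+02  5.13457361e-04  7.97490753e+01] 0.44470909191284963 -2.8343649208545685 [-0.55491533  0.32467649  0.86300561] [0.058389  0.1174682 0.1162998] 31.675
```

servo_tool(motion=[[1, 0, 0, -0.03, -10], [1, 0, 0, -0.06, -20], [1, 0, 0, -0.09, -30], [1, 0, 0, -0.12, -40], [1, 0, 0, -0.15, -50], [1, 0, 0, -0.15, -50]])

```text
time_s: 32.42
ee_pos: [0.5381, 0.1844, 0.298]
eef_rot: [-3.141, 0.0, 0.526]
force: [-0.7, 0.5, 0.3]
grip_width: 0.0437
grip_force: 20.0
```

```bash
python3 - <<'E'
from h import *
o=ctrl.get_obs(); print(o['ee_pos'],np.degrees(o['eef_rot']),o['qpos'][5],o['tau'][5],o['force'],o['moment'],o['time_s'])
E
```

```text
[0.53810236 0.18443128 0.29795195] [-1.79989800e+02  8.09016998e-03  3.01301361e+01] 1.3106515928394233 1.9459609687328339 [-0.68366175  0.47818849  0.31302252] [ 0.02203901  0.22175678 -0.0466189 ] 32.425
```

servo_tool(motion=[[1, 0, 0, -0.03, -8], [1, 0, 0, -0.06, -16], [1, 0, 0, -0.08, -24], [1, 0, 0, -0.1, -32], [1, 0, 0, -0.12, -40], [1, 0, 0, -0.12, -40]])

```text
time_s: 33.17
ee_pos: [0.5381, 0.1844, 0.2968]
eef_rot: [-3.142, 0.0, -0.169]
force: [-1.4, 1.1, 0.5]
grip_width: 0.0436
grip_force: 20.0
```

```bash
python3 - <<'E'
from h import *
o=ctrl.get_obs(); print(o['ee_pos'],np.degrees(o['eef_rot']),o['qpos'][5],o['tau'][5],o['force'],o['moment'],o['time_s'])
E
```

```text
[0.53812397 0.18441784 0.29675417] [-1.79999053e+02  9.57586144e-03 -9.67655232e+00] 2.005407316839835 1.4672976359724998 [-1.40565691  1.06263912  0.45530866] [ 0.10481883  0.27598651 -0.06573933] 33.175
```

servo_tool(motion=[[1, 0, 0, -0.03, -8], [1, 0, 0, -0.06, -16], [1, 0, 0, -0.08, -25], [1, 0, 0, -0.08, -25]])

```text
time_s: 33.67
ee_pos: [0.5383, 0.1843, 0.2965]
eef_rot: [-3.141, -0.001, -0.605]
force: [-1.7, -1.8, 5.1]
grip_width: 0.0433
grip_force: 20.0
```

```bash
python3 - <<'E'
from h import *
o=ctrl.get_obs(); print(o['ee_pos'],np.degrees(o['eef_rot']),o['qpos'][5],o['tau'][5],o['force'],o['moment'],o['time_s'])
E
```

```text
[0.53827988 0.18427853 0.29648657] [-1.79982556e+02 -5.39935511e-02 -3.46604116e+01] 2.441527588234213 1.3334735110402107 [-1.73800113 -1.75053175  5.05371655] [-0.30434129  0.25494601 -0.022591  ] 33.675
```

520–545° in, the upward force jumped to 5 N, which suggests the stop. I'll regrip and turn further to confirm.

servo_tool(motion=[[0, 0, 0, 0, 0], [0, 0, 0, 0, 0], [0, 0, 0, 0, 0], [0, 0, 0, 0, 10], [0, 0, 0, 0, 20], [0, 0, 0, 0, 30], [0, 0, 0, 0, 40], [0, 0, 0, 0, 50], [0, 0, 0, 0, 60], [0, 0, 0, 0, 70], [0, 0, 0, 0, 80], [0, 0, 0, 0, 90], [0, 0, 0, 0, 100], [0, 0, 0, 0, 100], [1, 0, 0, 0, 100], [1, 0, 0, 0, 100], [1, 0, 0, 0, 100], [1, 0, 0, 0, 100], [1, 0, 0, 0, 100], [1, 0, 0, 0, 100]], squeeze=20)

```text
time_s: 36.17
ee_pos: [0.5381, 0.1844, 0.2959]
eef_rot: [-3.141, 0.0, 1.136]
force: [-0.9, 0.2, -0.0]
grip_width: 0.0433
grip_force: 20.0
```

servo_tool(motion=[[1, 0, 0, 0, -5], [1, 0, 0, 0, -10], [1, 0, 0, 0, -15], [1, 0, 0, 0, -20]])

```text
time_s: 36.67
ee_pos: [0.5381, 0.1845, 0.2961]
eef_rot: [3.141, -0.0, 0.785]
force: [-2.7, -1.0, 2.8]
grip_width: 0.0437
grip_force: 20.0
```

```bash
python3 - <<'E'
from h import *
o=ctrl.get_obs(); print(o['ee_pos'],np.degrees(o['eef_rot']),o['qpos'][5],o['tau'][5],o['force'],o['moment'],o['time_s'])
E
```

```text
[0.53811738 0.18451908 0.2960961 ] [ 1.79987966e+02 -3.70215856e-03  4.49578527e+01] 1.0521786095204946 -0.8724749833345413 [-2.71720431 -0.95053918  2.80133777] [-0.1615159   0.37303088  0.58652617] 36.675
```

The resisting moment is 0.59 N·m, about ten times the friction, so the knob is at its stop. Letting go and rising clear.

servo_tool(motion=[[0, 0, 0, 0, -20], [0, 0, 0, 0, -20], [0, 0, 0, 0, -20], [0, 0, 0, 0, -20], [0, 0, 0, 4, -20], [0, 0, 0, 9, -20], [0, 0, -5, 13, -20], [0, 0, -11, 13, -20], [0, 0, -17, 13, -20], [0, 0, -23, 13, -20], [0, 0, -28, 13, -20], [0, 0, -33, 13, -20], [0, 0, -33, 13, -20]])

```text
time_s: 38.3
ee_pos: [0.5378, -0.1483, 0.4257]
eef_rot: [-3.142, 0.0, 0.437]
force: [0.5, -0.6, -0.5]
grip_width: 0.0939
grip_force: 0.0
```

```bash
python3 - <<'E'
from h import *
s=cam('scene'); t=cam('top'); a=cv2.resize(t['image'][160:320,150:320,::-1],(400,376)); b=cv2.resize(s['image'][110:270,220:390,::-1],(400,376))
cv2.imwrite('pics/f10.png',np.hstack([a,b]))
y=mask(t,(22,100,80),(35,255,255)); y[:,300:]=0; p=onplane(t,np.argwhere(y)[:,::-1],.036)[:,:2]-[.537,.1743]; u=np.array([.0837,.9965])
print('rear edge',np.percentile(p@u,[0.5,2])); print(ctrl.get_obs()['time_s'],ctrl.get_obs()['ee_pos'])
E
```

```text
rear edge [-0.06720766 -0.06513079]
38.4 [ 0.53811074 -0.14558186  0.42580732]
```

View pics/f10.png

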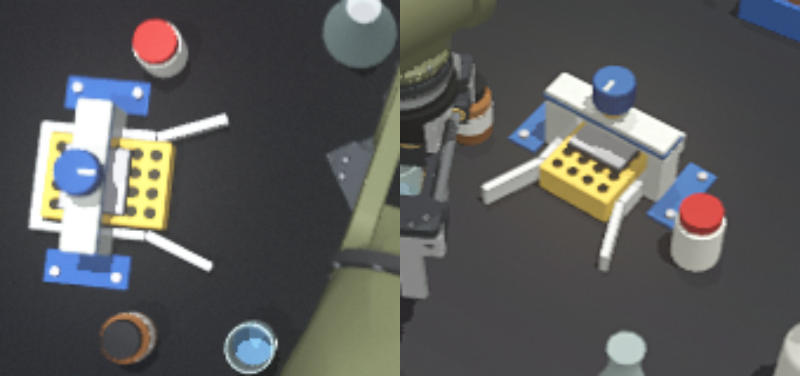

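The block is home with the platen down on it (left half, about (110,180)). The pointer has swung from left to right, consistent with about 1.5 turns. Both jars, the beaker and the flask are upright and the arm is clear. Handing in.

```bash
python3 -c "
from station import ctrl; print(ctrl.hand_in())"
```

```text
the job is handed in; nothing more can be done
None
```

The job is handed in at about 38 s: the beaker is cleared and standing, the block is home against the back stop, and the knob is screwed down to its stop and released, with both jars upright and the flask and dish not touched.

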